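# Park the monitor-arm pole on its V-cradle and chock it

### The arm

A 7-joint arm with a two-finger parallel gripper is mounted at the origin on the work surface. World frame = base frame: x ahead of the robot, y to its left, z up, the work surface at z = 0. Lengths are in m, angles in rad, forces in N, time in s.
With the tool pointing down it reaches from about 0.425 to 0.925 m from the base axis. Payload 6.8 kg.
Tool frame: the origin (TCP) lies midway between the tips of the shut fingers; the grasp point (between the pads) lies 19 mm behind it; z points along the fingers, y is the direction in which the jaws open and shut (so a half turn about z gives the same grasp; the last joint's range is limited). The gripper opens to 85 mm and grips with 20 to 120 N. Pads are 22 mm wide; open, the fingers measure 114 mm over their backs; the gripper's body (76 mm by 85 mm) begins 54 mm behind the grasp point. The pads swing forward as they close: fully open they stand 13 mm farther back than shut.
Start: joints at [1.061, 0.477, 0.022, 1.555, -0.011, 1.109, -0.083], TCP at [0.264, -0.621, 0.231] pointing down, gripper open.
Joint ranges: [-2.96, 2.96], [-0.34, 2.1], [-1.41, 1.46], [0.24, 2.44], [-1.37, 4.51], [0.17, 1.92], [-2.96, 2.96]. Speed limits (rad/s): [2.39, 2.39, 3.14, 3.14, 3.14, 3.14, 3.14].

### API

Orientations are given as a rotation vector (axis times angle).
In Python, from bench import r gives the robot as it stands. The module is installed in compiled form; this text tells all that it offers.
- The arm moves only by the tool play_rows, never from a script. Its argument "plan" is a list of rows, each a list of 7 numbers: the shift along the world's x, y, z in mm, then the turn, a rotation vector about the world's x, y, z in rad, then the finger opening in mm, from 0 to 85.4. A call has 1 to 12 rows; each row is the pose to reach, as a shift and turn from the pose commanded when the call began; what a row does not reach only later rows make up. A row lasts 1/10 s, in which the tool goes at most 50 mm and 8.59 degrees, less where a joint would pass 70% of its speed; a pose out of reach is approached as far as the arm can. A call with a gripper value outside its range is refused whole. The fingers move at their own pace and stop on an object; "grip_force" is the grip in N (left out, the last holds). Time passes only in rows, so rows that repeat a pose let the fingers close. It gives the time, the measured TCP pose, the force and the opening at its end, in the units of the state.
- r.get_obs(): the state, without advancing time (a new reading comes with each control period).
- r.grab_frame(name): name is "scene" or "top"; returns a dict with "color" (420x560x3 uint8, blue, green, red), "z_map" (420x560 float32, m along the optical axis (not along the pixel's ray), 0 where there is no reading), "camera_matrix" (3x3 intrinsics, pixels), "R" (3x3) and "t" (3): a world point X has camera coordinates R X + t. Camera axes: x right, y down, z forward; pixel columns grow to the right and rows downward; lengths in m; the calibration is good to about 2 mm. A picture is of the moment at which its call begins.
- r.hand_in(): hands the job in, once; it reports no verdict.
The state is a dict: "clock": time; "joints": joint angles; "qvel": joint speeds; "tau": joint torques, N m; "tcp_pos": TCP position; "orientation": TCP orientation; "contact_force": force on the tool from outside, world axes, zero at the start; "moment": the same for the moment, N m; "grip_width": finger opening in m.
Only numpy, scipy, OpenCV 4.12 (cv2) and the standard library are available. Lean on these libraries where they do the work, as an engineer would, in place of code of your own. Each camera call takes 0.05 s, during which the arm holds its last target.

### The job

Lay the long aluminium monitor-arm pole in the two V-saddles of the plywood cradle on the desk, sticking out evenly at both ends; set it down gently, do not drop it. Then stand the wooden wedge on the cradle's bare board, midway between the saddles, and slide it thin end first up to the pole until it touches, so that the pole cannot roll out over the low lips. Leave the pole seated and the wedge standing flat and squarely against it.

Things in the scene. Friction and masses are not known exactly. Their poses are not given: they have to be found in the camera images.
- pole: The long one of two bare aluminium poles (the other, 130 mm, is not wanted): round bar, 35 mm diameter, 260 mm long, black end faces, 0.25 to 0.5 kg, lying on the desk. Origin: middle of its axis. Its x axis runs along it, either way round; y and z roll with it.
- cradle: Fixed plywood cradle. Origin on the desk, below the middle of a seated pole, whose axis is along local x, 52 mm up. Base board 10 mm thick, x +-105, y -45 to 127 mm. Saddles 16 mm thick at x = +-85 mm: V bottom 30 mm up, steep stop on the -y side (68 mm high, y to -45), low lip on the +y side (40 mm high, y to 20). Else the board is bare.
- wedge: Wooden wedge 70 x 40 x 50 mm high, 0.08 kg. Origin: centre of its underside, z up. x points to the thin end (toe at x = 35 mm, 6 mm thick); flat top over x -35 to -15 mm, then a straight slope to the toe. Upright sides at y = +-20 mm: grip across these, over the thick half. A plain oblong block of the same wood and size is not wanted.
- chock_spot (a point): Point on top of the cradle's board, at cradle x 0, y 20, z 10 mm, axes as the cradle's. The wedge's origin is here when its slope just touches the seated pole; its toe points along cradle -y and lies under the pole, so set the wedge down at least 45 mm farther out along +y and slide it in level.
Things that resemble listed ones, but are neither listed nor needed, are in the scene too. What is shaped like the wedge but pink or white is not meant.

How it is judged:
By the outcome, as a careful person would: the job done as asked, in the order asked, and still so for the second after the job is handed in, with the robot touching nothing.
It also fails if it takes over 51 s, if anything falls off the work surface, if the arm or the gripper's body presses on something with over 40 N, if the wrist force passes 120 N, or if a joint passes its speed limit or range.

## Working session

There is one attempt and no reset: what is moved stays moved. The work goes in short steps, Python scripts to look and compute and a tool call to move; the robot and the scene stay as the last step left them, time stands still between calls to the robot, and variables do not carry over. Pictures are saved under pics/ and viewed, and the job is handed in when it is done.

Besides the shell and the picture viewer there is one more tool, called as name(argument=value, ...) on one line, values as JSON. play_rows: Moves the arm, as the interface text tells. Its arguments: {"type":"object","properties":{"plan":{"type":"array"},"grip_force":{"type":"number"}},"required":["plan"]}

```bash
mkdir -p pics
cat > h.py <<'E'
import numpy as np, cv2, pickle
from bench import r
def grab(name,tag):
    f=r.grab_frame(name); cv2.imwrite(f'pics/{tag}.png',f['color']); pickle.dump(f,open(f'{tag}.pkl','wb')); return f
def load(tag): return pickle.load(open(f'{tag}.pkl','rb'))
def world(f,u,v,z=None):
    d=f['z_map'][int(round(v)),int(round(u))] if z is None else z
    K=f['camera_matrix']; c=np.array([(u-K[0,2])/K[0,0]*d,(v-K[1,2])/K[1,1]*d,d]); return f['R'].T@(c-f['t'])
def cloud(f):
    K=f['camera_matrix']; d=f['z_map']; v,u=np.mgrid[:d.shape[0],:d.shape[1]]
    c=np.stack([(u-K[0,2])/K[0,0]*d,(v-K[1,2])/K[1,1]*d,d],-1); w=(c-f['t'])@f['R']; w[d==0]=np.nan; return w
def crop(f,u0,u1,v0,v1,s,tag):
    cv2.imwrite(f'pics/{tag}.png',cv2.resize(f['color'][v0:v1,u0:u1],None,fx=s,fy=s,interpolation=cv2.INTER_CUBIC))
E
python3 - <<'E'
from h import *
o=r.get_obs()
for k,v in o.items(): print(k,np.round(v,3))
for n in('scene','top'):
    f=grab(n,n+'0'); print(n,f['R'].round(3).tolist(),f['t'].round(3),f['camera_matrix'].round(1).tolist())
E
```

```text
clock 0.0
joints [ 1.061  0.478  0.022  1.556 -0.011  1.109 -0.083]
qvel [ 0.002 -0.001  0.    -0.002  0.    -0.001  0.001]
tau [-1.0000e-03 -5.9645e+01  1.6070e+00 -2.8119e+01  1.2000e-02  9.0000e-03
  0.0000e+00]
tcp_pos [ 0.264 -0.621  0.23 ]
orientation [-3.077e+00 -6.270e-01  1.000e-03]
contact_force [ 0.501  0.924 -0.312]
moment [ 0.025  0.001 -0.046]
grip_width 0.085
scene [[-0.716, 0.698, -0.011], [0.566, 0.571, -0.595], [-0.409, -0.432, -0.804]] [ 0.336 -0.259  1.234] [[445.0, 0.0, 269.4], [0.0, 445.0, 209.5], [0.0, 0.0, 1.0]]
top [[0.023, -1.0, 0.014], [-0.982, -0.026, -0.19], [0.19, -0.01, -0.982]] [0.002 0.507 1.189] [[455.9, 0.0, 282.7], [0.0, 455.9, 204.9], [0.0, 0.0, 1.0]]
```

View pics/scene0.png

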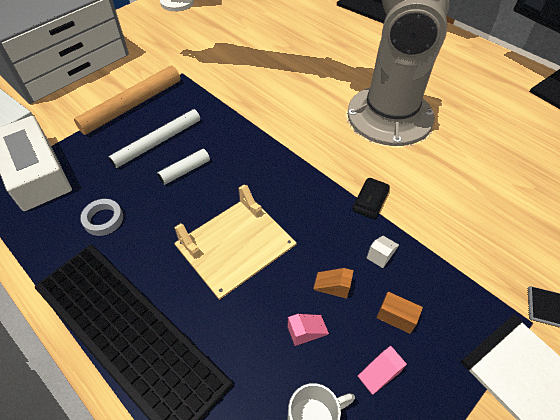

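View pics/top0.png

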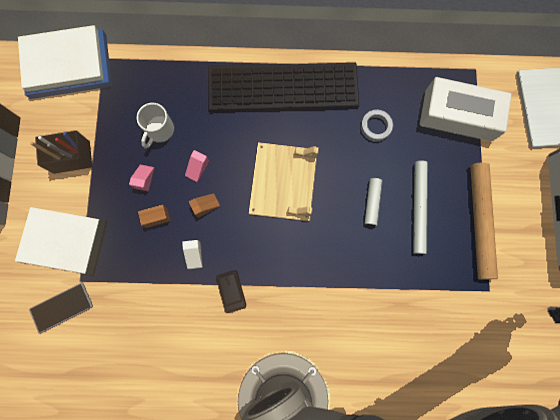

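Run:
```python
from h import *
f=load('scene0'); t=load('top0')
a=cv2.resize(f['color'][225:345,290:440],None,fx=2.6,fy=2.6,interpolation=cv2.INTER_CUBIC)
b=cv2.resize(t['color'][180:240,120:240],None,fx=3.25,fy=3.25,interpolation=cv2.INTER_CUBIC)
c=cv2.resize(t['color'][130:230,235:335],None,fx=3.9,fy=3.9,interpolation=cv2.INTER_CUBIC)
d=cv2.resize(f['color'][170:305,160:310],None,fx=2.6,fy=2.6,interpolation=cv2.INTER_CUBIC)
H=600; im=np.zeros((800,800,3),np.uint8)
for x,y,p in((0,0,a),(400,0,b),(0,320,c),(400,320,d)): 
    im[y:y+p.shape[0],x:x+p.shape[1]]=p[:, :400]
cv2.imwrite('pics/c1.png',cv2.resize(im[:720],(667,600)))
W=cloud(t)
for n,(u,v) in dict(polemid=(420,207),e1=(421,164),e2=(420,251),wed=(204,206),desk=(340,250),board=(275,180)).items(): print(n,W[v,u].round(4), f['z_map'][0,0])
```

```text
polemid [ 0.5133 -0.3641  0.0355] 1.2316285
e1 [ 0.6375 -0.3723  0.0315] 1.2316285
e2 [ 0.3921 -0.3601  0.0351] 1.2316285
wed [0.4997 0.2286 0.0401] 1.2316285
desk [ 0.3925 -0.1478  0.0031] 1.2316285
board [0.5851 0.0374 0.011 ] 1.2316285
```

View pics/c1.png

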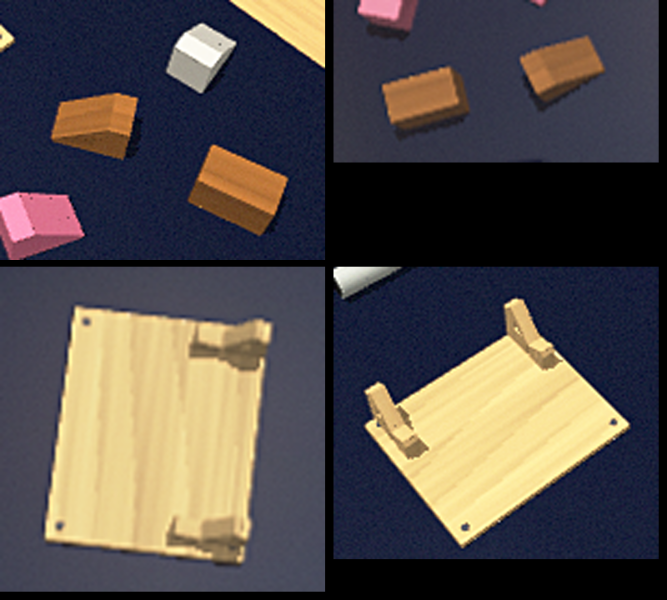

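```bash
cat > meas.py <<'E'
from h import *
def rect(pts):
    (c,s,a)=cv2.minAreaRect((pts[:,:2]*1000).astype(np.float32)); return np.round(c,1),np.round(s,1),round(a,2)
def sel(W,x0,x1,y0,y1,z0,z1):
    m=(W[...,0]>x0)&(W[...,0]<x1)&(W[...,1]>y0)&(W[...,1]<y1)&(W[...,2]>z0)&(W[...,2]<z1); return W[m]
E
python3 - <<'E'
from meas import *
for n in('top0','scene0'):
    f=load(n); W=cloud(f); print(n)
    d=sel(W,.35,.42,-.2,.0,-.01,.02); print('desk z',np.median(d[:,2]))
    p=sel(W,.3,.75,-.42,-.31,.015,.06); print('pole',rect(p),len(p))
    q=sel(W,.3,.75,-.42,-.31,.028,.06); pc=q.mean(0); vx=cv2.fitLine(q[:,:2].astype(np.float32),cv2.DIST_HUBER,0,.01,.01).ravel(); print(' line',vx.round(4),'z95',np.percentile(q[:,2],95),'maxz')
    u=vx[:2]*np.sign(vx[0]); s=(p[:,:2]-vx[2:])@u; lo,hi=np.percentile(s,[.3,99.7]); print(' ends',(vx[2:]+lo*u).round(4),(vx[2:]+hi*u).round(4),'len',hi-lo)
    b=sel(W,.4,.75,-.12,.16,.006,.0145); print('board',rect(b),len(b))
    for h in((.02,.08),(.055,.08)):
        for x0,x1 in((.4,.55),(.55,.75)):
            b=sel(W,x0,x1,-.12,.16,*h); print(' saddle',h,rect(b),b.mean(0).round(4),len(b))
    w=sel(W,.45,.56,.17,.29,.012,.07); print('wedge',rect(w),w.mean(0).round(4))
    w=sel(W,.45,.56,.17,.29,.045,.07); print('wedge top',rect(w),w.mean(0).round(4))
E
```

```text
top0
desk z 0.0008327203764744807
pole (array([ 518.6, -367.7]), array([ 34.8, 260.9]), 87.97) 1178
 line [ 0.9989 -0.0464  0.517  -0.3678] z95 0.037229850265308825 maxz
 ends [ 0.3885 -0.3619] [ 0.6477 -0.3739] len 0.25946592475988134
board (array([575.4,  20.2]), array([347.4, 278.3]), 0.21) 3801
 saddle (0.02, 0.08) (array([495.5, -30.2]), array([63.6, 17.5]), 84.84) [ 0.494  -0.032   0.0439] 181
 saddle (0.02, 0.08) (array([635.1,  -3.4]), array([ 51.9, 160.9]), 34.6) [ 0.6617 -0.0485  0.0434] 189
 saddle (0.055, 0.08) (array([493.4, -51.4]), array([21.5, 16.7]), 89.32) [ 0.4932 -0.0512  0.0623] 53
 saddle (0.055, 0.08) (array([663.3, -66.1]), array([21.6, 17.4]), 85.96) [ 0.6622 -0.0668  0.0621] 51
wedge (array([509.5, 231.4]), array([42. , 68.6]), 28.08) [0.5057 0.2342 0.0364]
wedge top (array([500.7, 249.3]), array([40.6, 28.5]), 28.68) [0.4993 0.2504 0.0498]
scene0
desk z 0.002191450964956821
pole (array([ 520.2, -369.1]), array([ 33.9, 260.7]), 87.24) 1251
 line [ 0.9992 -0.039   0.5301 -0.3673] z95 0.037955996895855604 maxz
 ends [ 0.391  -0.3619] [ 0.6502 -0.372 ] len 0.25933566229820587
board (array([573. ,  18.3]), array([267.3, 337. ]), 89.1) 5912
 saddle (0.02, 0.08) (array([496. , -34.8]), array([66.3, 18.5]), 84.41) [ 0.4986 -0.0352  0.0427] 329
 saddle (0.02, 0.08) (array([665.5, -48.8]), array([64.9, 17.1]), 84.85) [ 0.6671 -0.0491  0.0437] 335
 saddle (0.055, 0.08) (array([494. , -54.2]), array([26.9, 18.4]), 85.44) [ 0.4955 -0.053   0.0619] 75
 saddle (0.055, 0.08) (array([663.9, -69.4]), array([23.8, 17.1]), 87.56) [ 0.6643 -0.0677  0.0622] 86
wedge (array([509.6, 229.1]), array([42.4, 66.1]), 29.58) [0.5119 0.2349 0.0356]
wedge top (array([500.6, 245.7]), array([41.2, 28.5]), 28.91) [0.5006 0.2469 0.0502]
```

Run:
```python
from meas import *
th=None
for n in('top0','scene0'):
    f=load(n); W=cloud(f); hsv=cv2.cvtColor(f['color'],cv2.COLOR_BGR2HSV)
    m=(hsv[...,2]>110)&(hsv[...,0]<35)&(hsv[...,1]>50)
    m&=(W[...,0]>.44)&(W[...,0]<.72)&(W[...,1]>-.12)&(W[...,1]<.16)
    # reproject pixels to z=.010 plane for board edges
    b=W[m&(W[...,2]<.018)]; c,s,a=rect(b); print(n,'board',c,s,a)
    b2=W[m]; 
    sd=[W[m&(W[...,2]>.02)&(W[...,0]>lo)&(W[...,0]<hi)] for lo,hi in((.4,.56),(.6,.75))]
    r1,r2=rect(sd[0]),rect(sd[1]); print(r1,r2)
    d=r2[0]-r1[0]; yaw=np.arctan2(d[1],d[0]); mid=(r1[0]+r2[0])/2
    o=mid+12.5*np.array([-np.sin(yaw),np.cos(yaw)]); print('yaw',np.degrees(yaw),'sep',np.hypot(*d),'origin',o)
    A=np.radians(-5); 
    yb=np.array([-np.sin(A),np.cos(A)]); print('origin from board',c-41*yb)
```

```text
top0 board [587.8  12.6] [176.5 217.5] 84.69
(array([495.5, -30.2]), array([63.6, 17.5]), 84.84) (array([664.7, -45.7]), array([63. , 18.3]), 83.71)
yaw -5.234117990408353 sep 169.90847536247276 origin [581.24031981 -25.50212184]
origin from board [584.22661455 -28.24398262]
scene0 board [576.6  -7.6] [215.  225.3] 84.82
(array([496. , -34.4]), array([65.4, 18.5]), 84.41) (array([665.6, -48.8]), array([64.9, 17.1]), 84.66)
yaw -4.853096386992368 sep 170.2102229597271 origin [581.8575158  -29.14481392]
origin from board [573.02661455 -48.44398262]
```

```bash
cat >> h.py <<'E'
from scipy.spatial.transform import Rotation as Ro
def st():
    o=r.get_obs(); R=Ro.from_rotvec(o['orientation']).as_matrix()
    print('t',o['clock'],'tcp',(np.array(o['tcp_pos'])*1000).round(1),'jaw deg',np.degrees(np.arctan2(R[1,1],R[0,1])).round(2),'toolz',R[:,2].round(4),'F',np.round(o['contact_force'],1),'M',np.round(o['moment'],2),'w',round(o['grip_width']*1000,1),'j',np.round(o['joints'],2))
    return o
E
python3 -c "
from h import *
st()"
```

```text
t 0.1 tcp [ 263.7 -620.8  230.4] jaw deg -66.98 toolz [-8.0e-04  1.5e-03 -1.0e+00] F [ 0.2 -0.4 -0.3] M [ 0.02  0.03 -0.07] w 85.3 j [ 1.06  0.48  0.02  1.56 -0.01  1.11 -0.08]
```

play_rows(plan=[[26, 25, 0, 0, 0, -0.045, 85], [51, 51, -5, 0, 0, -0.09, 85], [77, 76, -10, 0, 0, -0.134, 85], [102, 101, -20, 0, 0, -0.178, 85], [128, 127, -30, 0, 0, -0.222, 85], [153, 152, -45, 0, 0, -0.267, 85], [179, 177, -60, 0, 0, -0.311, 85], [204, 203, -80, 0, 0, -0.356, 85], [230, 228, -100, 0, 0, -0.4, 85], [248, 246, -110, 0, 0, -0.43, 85], [255.5, 253.4, -120, 0, 0, -0.4445, 85], [255.5, 253.4, -120, 0, 0, -0.4445, 85]], grip_force=60)

```text
clock: 1.3
tcp_pos: [0.5196, -0.3659, 0.1096]
orientation: [-3.139, 0.062, 0.004]
contact_force: [-0.3, -0.5, -0.4]
grip_width: 0.085
```

```bash
python3 -c "
from h import *
st();f=grab('scene','s1');crop(f,60,260,60,240,3,'s1c')"
```

```text
t 1.3 tcp [ 519.6 -365.9  109.6] jaw deg -92.27 toolz [-0.0022  0.0019 -1.    ] F [-0.3 -0.5 -0.4] M [-0.   -0.04 -0.01] w 85.0 j [ 0.5   0.54  0.02  1.76 -0.02  0.85 -1.08]
```

View pics/s1c.png

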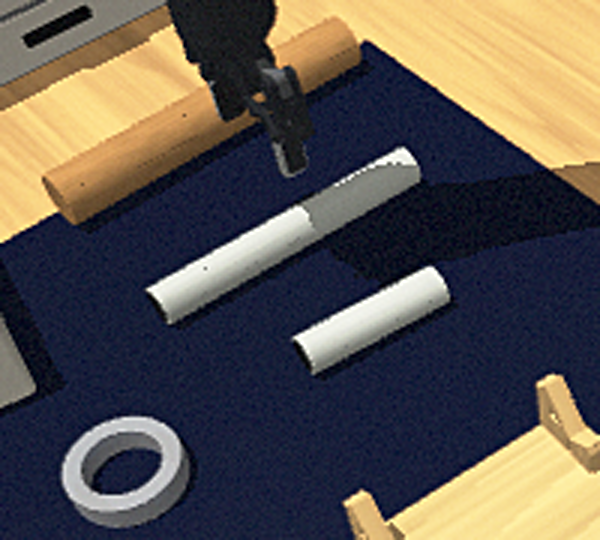

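The gripper hangs over the middle of the long pole (crop 290,235). The short pole at (370,320) is clear of it. Next I lower and grip.

play_rows(plan=[[0, -1, -25, 0, 0, 0, 85], [0, -1, -50, 0, 0, 0, 85], [0, -1, -75, 0, 0, 0, 85], [0, -1, -92, 0, 0, 0, 85], [0, -1, -101, 0, 0, 0, 85], [0, -1, -105.5, 0, 0, 0, 85], [0, -1, -105.5, 0, 0, 0, 60], [0, -1, -105.5, 0, 0, 0, 45], [0, -1, -105.5, 0, 0, 0, 30], [0, -1, -105.5, 0, 0, 0, 20], [0, -1, -105.5, 0, 0, 0, 20], [0, -1, -105.5, 0, 0, 0, 20]], grip_force=60)

```text
clock: 2.55
tcp_pos: [0.5203, -0.37, 0.0073]
orientation: [3.139, -0.068, 0.003]
contact_force: [-0.9, -1.3, 4.5]
grip_width: 0.0329
```

```bash
python3 -c "
from h import *
st()"
```

```text
t 2.55 tcp [ 520.3 -370.     7.3] jaw deg -92.47 toolz [ 0.0021 -0.0019 -1.    ] F [-0.9 -1.3  4.5] M [-0.2   0.18 -0.04] w 32.9 j [ 0.51  0.69  0.02  1.79 -0.02  0.66 -1.08]
```

```bash
python3 -c "
from h import *
f=grab('scene','s2');crop(f,90,220,80,180,6,'s2c')"
```

```text
(no output)
```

View pics/s2c.png

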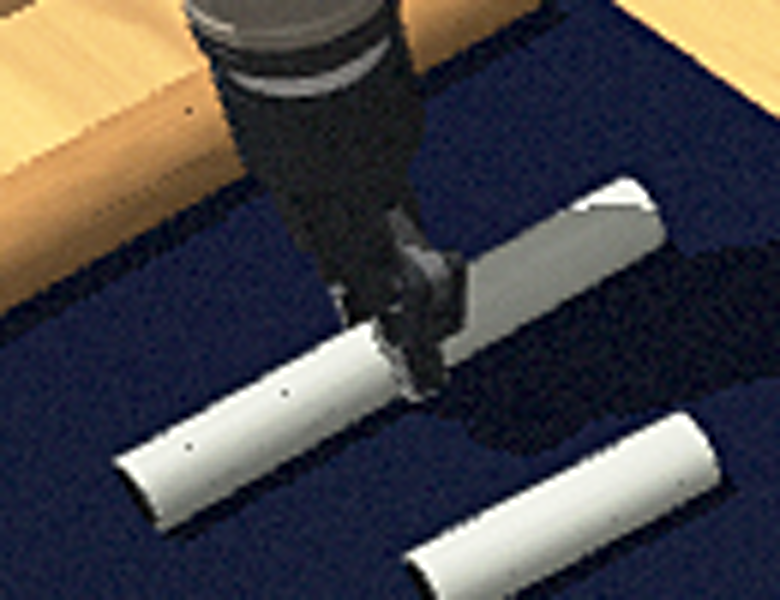

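play_rows(plan=[[0, 0, 3, 0, 0, 0, 20], [0, 0, 8, 0, 0, 0, 20], [0, 0, 15, 0, 0, 0, 20], [0, 0, 25, 0, 0, 0, 20], [0, 0, 35, 0, 0, 0, 20], [0, 0, 40, 0, 0, 0, 20], [0, 0, 40, 0, 0, 0, 20]])

```text
clock: 3.3
tcp_pos: [0.5202, -0.3693, 0.0472]
orientation: [3.14, -0.067, 0.003]
contact_force: [-0.4, 0.1, -3.5]
grip_width: 0.0328
```

```bash
python3 -c "
from h import *
st();f=grab('scene','s3');crop(f,90,220,80,180,6,'s3c');st()"
```

```text
t 3.3 tcp [ 520.2 -369.3   47.2] jaw deg -92.45 toolz [ 0.0019 -0.0011 -1.    ] F [-0.4  0.1 -3.5] M [0.   0.   0.03] w 32.8 j [ 0.5   0.63  0.02  1.78 -0.02  0.73 -1.08]
t 3.35 tcp [ 519.8 -369.    46.4] jaw deg -92.45 toolz [ 9.e-04 -6.e-04 -1.e+00] F [-0.2 -0.2 -4.1] M [ 0.02 -0.01 -0.  ] w 32.6 j [ 0.5   0.63  0.02  1.78 -0.02  0.73 -1.08]
```

View pics/s3c.png

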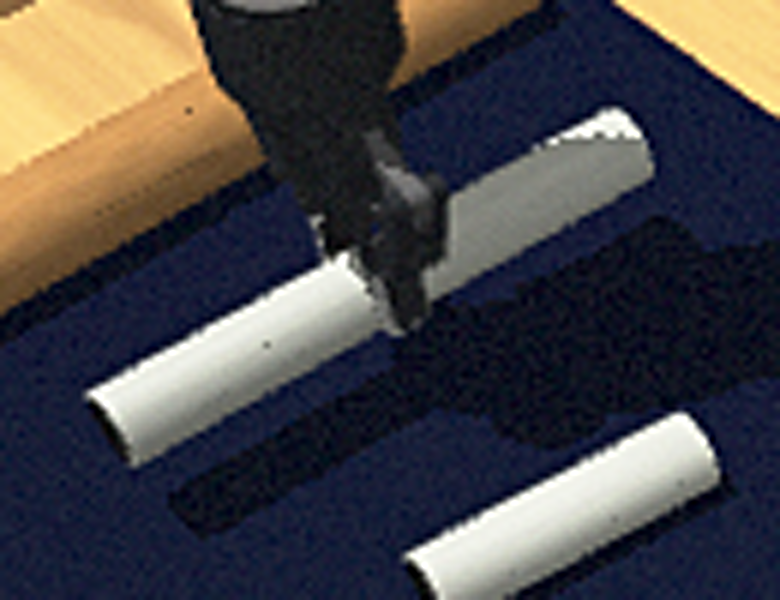

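play_rows(plan=[[0, 0, 12, 0, 0, 0, 20], [1, 5, 30, 0, 0, 0, 20], [4, 22, 50, 0, 0, -0.005, 20], [11, 60, 68, 0, 0, -0.01, 20], [18, 100, 80, 0, 0, -0.015, 20], [26, 142, 83, 0, 0, -0.02, 20], [33, 184, 83, 0, 0, -0.025, 20], [41, 226, 83, 0, 0, -0.03, 20], [48, 268, 83, 0, 0, -0.035, 20], [55, 305, 83, 0, 0, -0.04, 20], [60, 331, 83, 0, 0, -0.044, 20], [61.7, 341.5, 83, 0, 0, -0.046, 20]])

```text
clock: 4.55
tcp_pos: [0.582, -0.0227, 0.1303]
orientation: [-3.137, 0.131, -0.003]
contact_force: [0.3, 0.5, -3.8]
grip_width: 0.0332
```

play_rows(plan=[[0, 0, 0, 0, 0, 0, 20], [0, 0, 0, 0, 0, 0, 20]])

```text
clock: 4.75
tcp_pos: [0.581, -0.0291, 0.1293]
orientation: [3.137, -0.141, 0.0]
contact_force: [0.4, -1.1, -4.5]
grip_width: 0.0334
```

Run:
```python
from meas import *
st()
for n in('scene','top'):
    f=grab(n,n+'4'); W=cloud(f); hsv=cv2.cvtColor(f['color'],cv2.COLOR_BGR2HSV)
    m=(hsv[...,1]<45)&(hsv[...,2]>70)&(W[...,2]>.115)&(W[...,2]<.17)&(W[...,0]>.42)&(W[...,0]<.75)&(W[...,1]>-.08)&(W[...,1]<.03)
    print(n,m.sum(),rect(W[m]),np.percentile(W[m][:,2],95))
crop(load('scene4'),140,320,90,310,3,'s4c')
cv2.imwrite('pics/t4c.png',cv2.resize(load('top4')['color'][100:300,200:400],None,fx=3,fy=3))
st()
```

```text
t 4.75 tcp [581.  -29.1 129.3] jaw deg -95.16 toolz [ 2.0e-04 -1.2e-03 -1.0e+00] F [ 0.4 -1.1 -4.5] M [-0.07 -0.08 -0.  ] w 33.4 j [-0.04  0.44 -0.02  1.87  0.01  0.83 -1.73]
scene 1797 (array([580.2, -29. ]), array([ 45.8, 260.9]), 82.41) 0.1589094633863314
top 139 (array([491.5,  -7. ]), array([85.5, 16.9]), 0.37) 0.1580127550622861
t 4.85 tcp [580.9 -29.9 129. ] jaw deg -95.26 toolz [-1.0e-04 -1.2e-03 -1.0e+00] F [-0.8 -0.1 -3.5] M [-0.01 -0.02 -0.02] w 32.9 j [-0.04  0.44 -0.02  1.87  0.01  0.83 -1.73]
```

View pics/s4c.png

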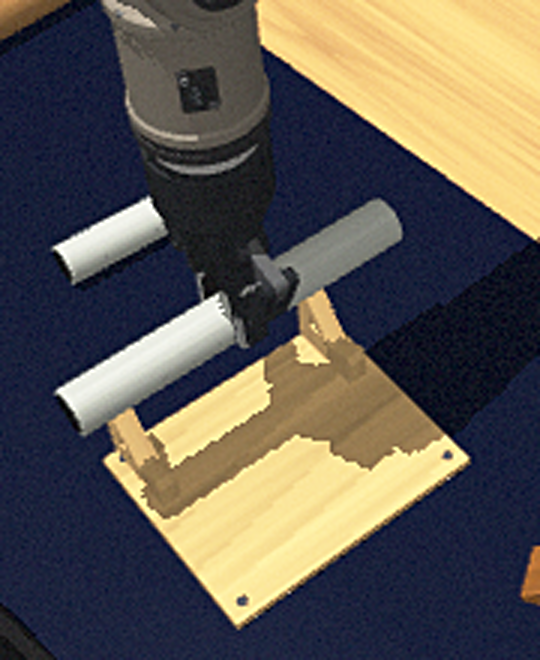

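View pics/t4c.png

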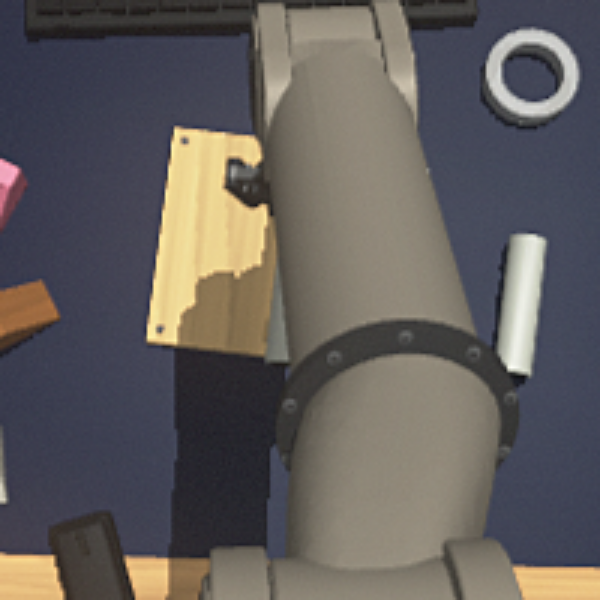

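Run:
```python
from meas import *
f=load('scene4'); W=cloud(f); hsv=cv2.cvtColor(f['color'],cv2.COLOR_BGR2HSV)
m=(hsv[...,1]<45)&(hsv[...,2]>70)&(W[...,2]>.115)&(W[...,2]<.17)&(W[...,0]>.42)&(W[...,0]<.75)&(W[...,1]>-.08)&(W[...,1]<.03)
P=W[m]
for lo,hi in((.44,.53),(.635,.72)):
    q=P[(P[:,0]>lo)&(P[:,0]<hi)]
    # fit horizontal-ish cylinder locally: circle in (y',z)
    a=np.radians(-5.1); yy=-(q[:,0]-.5809)*np.sin(a)+(q[:,1]+.0295)*np.cos(a)
    from scipy.optimize import least_squares
    s=least_squares(lambda p:np.hypot(yy-p[0],q[:,2]-p[1])-.0175,[0,.14],loss='soft_l1',f_scale=.001)
    print('y off',s.x[0]*1000,'z axis',s.x[1]*1000,len(q))
u=np.array([np.cos(np.radians(-5.1)),np.sin(np.radians(-5.1))]); s=(P[:,:2]-[.5819,-.0291])@u; print('ends rel cradle', np.percentile(s,[.2,.5,99.5,99.8])*1000)
```

```text
y off -0.9993735732910544 z axis 140.64251742842418 578
y off -1.305796353320618 z axis 140.55754546018974 704
ends rel cradle [-131.5222577  -130.32884718  128.3407516   128.52895905]
```

play_rows(plan=[[0.5, 0.5, -12, 0, 0, 0, 20], [1, 1, -32, 0, 0, 0, 20], [1.3, 1.5, -52, 0, 0, 0, 20], [1.3, 1.5, -68, 0, 0, 0, 20], [1.3, 1.5, -77, 0, 0, 0, 20], [1.3, 1.5, -81, 0, 0, 0, 20], [1.3, 1.5, -82, 0, 0, 0, 20], [1.3, 1.5, -82, 0, 0, 0, 20]])

```text
clock: 5.65
tcp_pos: [0.583, -0.0261, 0.0472]
orientation: [-3.138, 0.14, -0.001]
contact_force: [-0.0, -0.6, -3.7]
grip_width: 0.0333
```

Run:
```python
from meas import *
st();f=grab('scene','s5');crop(f,150,290,150,280,5,'s5c');st()
```

```text
t 5.65 tcp [583.  -26.1  47.2] jaw deg -95.1 toolz [ 9.e-04 -0.e+00 -1.e+00] F [-0.  -0.6 -3.7] M [ 0.01 -0.02 -0.02] w 33.3 j [-0.04  0.56 -0.02  1.91  0.02  0.67 -1.74]
t 5.7 tcp [583.1 -25.9  47.5] jaw deg -95.09 toolz [ 0.0013  0.     -1.    ] F [ 0.2  0.1 -3.3] M [0.02 0.02 0.03] w 33.0 j [-0.04  0.56 -0.02  1.91  0.02  0.67 -1.74]
```

View pics/s5c.png

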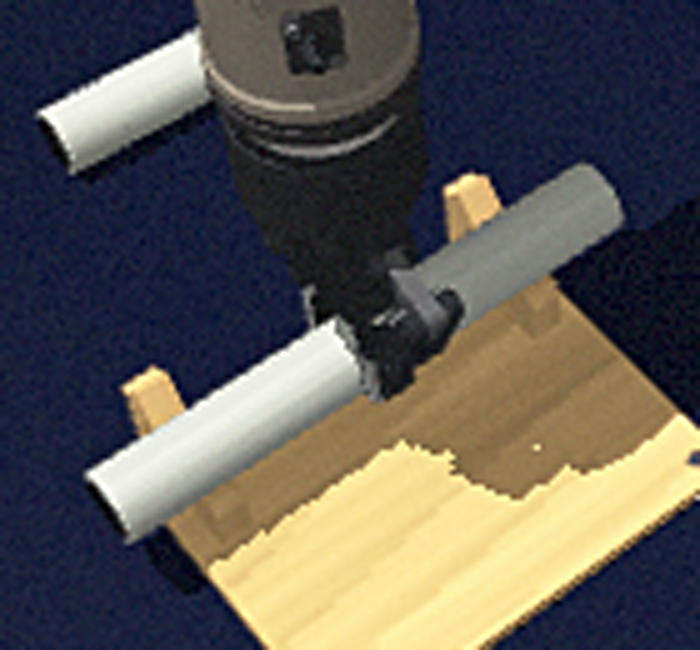

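play_rows(plan=[[0, -1, -1, 0, 0, 0, 20], [0, -1, -2, 0, 0, 0, 20], [0, -1, -3, 0, 0, 0, 20], [0, -1, -4, 0, 0, 0, 20], [0, -1, -4, 0, 0, 0, 20]])

```text
clock: 6.2
tcp_pos: [0.5823, -0.0268, 0.0427]
orientation: [3.138, -0.139, -0.0]
contact_force: [-0.0, 1.2, -4.2]
grip_width: 0.033
```

```bash
python3 -c "
from h import *
st()"
```

```text
t 6.2 tcp [582.3 -26.8  42.7] jaw deg -95.08 toolz [-3.e-04 -0.e+00 -1.e+00] F [-0.   1.2 -4.2] M [-0.01 -0.03  0.01] w 33.0 j [-0.04  0.57 -0.02  1.92  0.02  0.66 -1.74]
```

play_rows(plan=[[0, 0, -0.7, 0, 0, 0, 20], [0, 0, -1.4, 0, 0, 0, 20], [0, 0, -1.4, 0, 0, 0, 20]])

```text
clock: 6.5
tcp_pos: [0.5825, -0.0269, 0.0422]
orientation: [-3.138, 0.14, -0.0]
contact_force: [-3.6, 0.5, 4.8]
grip_width: 0.0333
```

```bash
python3 -c "
from h import *
st()"
```

```text
t 6.5 tcp [582.5 -26.9  42.2] jaw deg -95.09 toolz [ 1.e-04  0.e+00 -1.e+00] F [-3.6  0.5  4.8] M [ 0.1   0.63 -0.04] w 33.3 j [-0.04  0.57 -0.02  1.92  0.02  0.66 -1.74]
```

play_rows(plan=[[0, 0, -0.6, 0, 0, 0, 20], [0, 0, -1.2, 0, 0, 0, 20], [0, 0, -1.2, 0, 0, 0, 20]])

```text
clock: 6.8
tcp_pos: [0.5826, -0.0268, 0.0421]
orientation: [-3.138, 0.14, -0.0]
contact_force: [-7.0, 0.6, 14.3]
grip_width: 0.0328
```

```bash
python3 -c "
from meas import *
st()
f=grab('scene','s6');W=cloud(f); hsv=cv2.cvtColor(f['color'],cv2.COLOR_BGR2HSV)
m=(hsv[...,1]<45)&(hsv[...,2]>70)&(W[...,2]>.035)&(W[...,2]<.08)&(W[...,0]>.42)&(W[...,0]<.75)&(W[...,1]>-.08)&(W[...,1]<.03)
P=W[m];print(rect(P))
u=np.array([np.cos(np.radians(-5.1)),np.sin(np.radians(-5.1))]); s=(P[:,:2]-[.5819,-.0291])@u; print('ends rel cradle', np.percentile(s,[.2,.5,99.5,99.8])*1000)
crop(f,150,290,150,280,5,'s6c')"
```

```text
t 6.8 tcp [582.6 -26.8  42.1] jaw deg -95.1 toolz [ 2.e-04  0.e+00 -1.e+00] F [-7.   0.6 14.3] M [ 0.11  1.44 -0.08] w 32.8 j [-0.04  0.57 -0.02  1.92  0.02  0.66 -1.74]
(array([582. , -27.1]), array([ 48.7, 260.1]), 81.63)
ends rel cradle [-129.2454813  -127.60387866  129.14185016  129.78249891]
```

View pics/s6c.png

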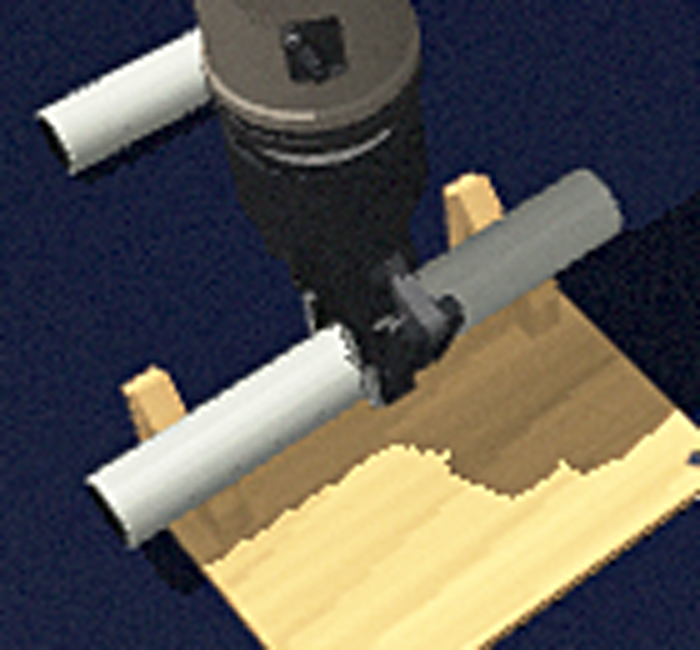

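play_rows(plan=[[0, 0, 1, 0, 0, 0, 20], [0, 0, 1.6, 0, 0, 0, 20], [0, 0, 1.6, 0, 0, 0, 34], [0, 0, 1.6, 0, 0, 0, 37], [0, 0, 1.6, 0, 0, 0, 40], [0, 0, 1.6, 0, 0, 0, 50], [0, 0, 1.6, 0, 0, 0, 65], [0, 0, 1.6, 0, 0, 0, 75], [0, 0, 1.6, 0, 0, 0, 75]])

```text
clock: 7.75
tcp_pos: [0.5825, -0.0269, 0.0418]
orientation: [3.138, -0.139, 0.0]
contact_force: [-0.4, -0.6, 0.8]
grip_width: 0.0751
```

```bash
python3 -c "
from meas import *
st()
f=grab('scene','s7')
crop(f,150,290,150,280,5,'s7c')"
```

```text
t 7.75 tcp [582.5 -26.9  41.8] jaw deg -95.09 toolz [ 1.e-04 -0.e+00 -1.e+00] F [-0.4 -0.6  0.8] M [ 0.04  0.05 -0.02] w 75.1 j [-0.04  0.57 -0.02  1.92  0.02  0.66 -1.74]
```

View pics/s7c.png

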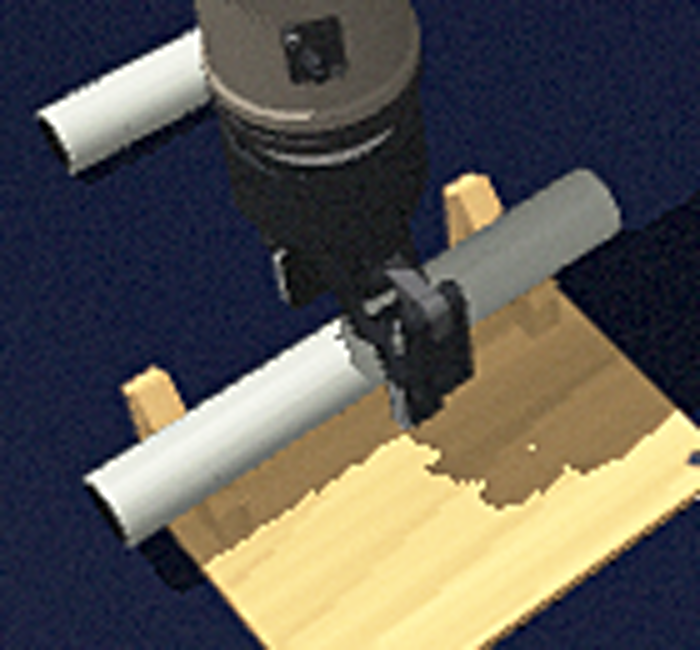

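play_rows(plan=[[0, 0, 8, 0, 0, 0, 75], [0, 0, 28, 0, 0, 0, 75], [0, 0, 58, 0, 0, 0, 75], [0, 0, 90, 0, 0, 0, 70], [-3, 15, 105, 0, 0, 0.1, 70], [-10, 50, 105, 0, 0, 0.24, 70], [-20, 90, 105, 0, 0, 0.38, 70], [-30, 130, 105, 0, 0, 0.52, 70], [-40, 170, 105, 0, 0, 0.66, 70], [-50, 200, 105, 0, 0, 0.8, 70], [-60, 220, 105, 0, 0, 0.94, 70], [-65, 230, 105, 0, 0, 1.08, 70]])

```text
clock: 9.0
tcp_pos: [0.5163, 0.2059, 0.1476]
orientation: [-2.756, -1.507, -0.001]
contact_force: [0.2, -0.5, 1.1]
grip_width: 0.07
```

```bash
python3 -c "
from meas import *
st()
f=grab('top','t8')
cv2.imwrite('pics/t8.png',cv2.resize(f['color'][100:300,100:360],None,fx=3,fy=3))
g=grab('scene','s8');crop(g,150,290,150,280,5,'s8c')
W=cloud(load('top0'))
hsv=cv2.cvtColor(load('top0')['color'],cv2.COLOR_BGR2HSV)
for n,b in dict(block=(.42,.54,.29,.42),white=(.36,.45,.2,.3),pink=(.53,.64,.2,.3)).items():
    p=sel(W,*b[:4],.015,.08);print(n,rect(p))
"
```

```text
t 9.0 tcp [516.3 205.9 147.6] jaw deg -32.67 toolz [ 5.e-04  1.e-03 -1.e+00] F [ 0.2 -0.5  1.1] M [0.01 0.02 0.01] w 70.0 j [-0.23  0.4  -0.33  1.9   0.17  0.86 -1.21]
block (array([471.9, 367.1]), array([41.4, 72. ]), 16.74)
white (array([381.2, 257.4]), array([47.2, 41.1]), 6.81)
pink (array([584.6, 253.7]), array([114.5,  63.7]), 8.01)
```

View pics/t8.png

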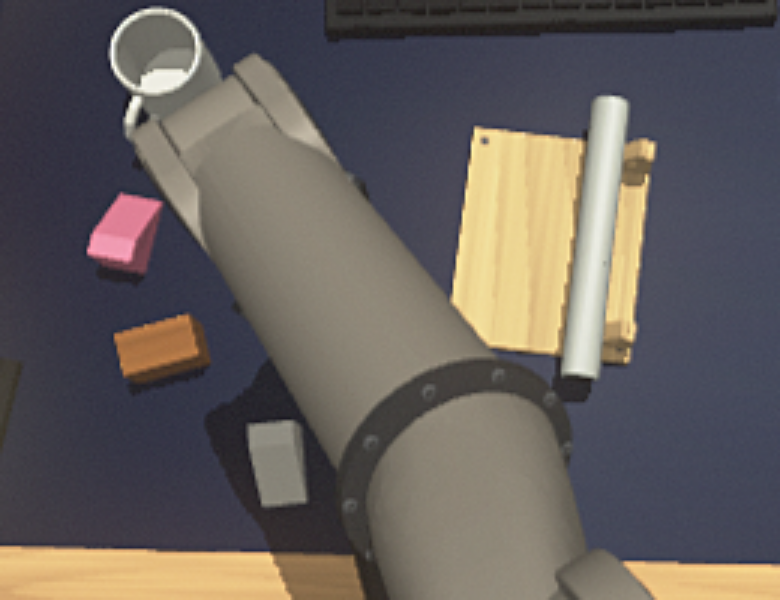

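View pics/s8c.png

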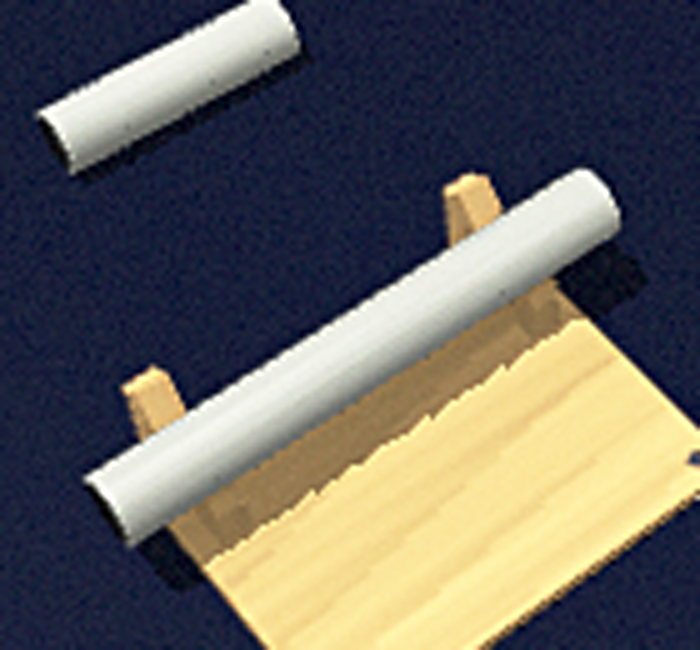

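play_rows(plan=[[-3, 8, 0, 0, 0, 0.14, 70], [-6, 16, 0, 0, 0, 0.28, 65], [-10, 26, -5, 0, 0, 0.42, 62], [-13, 34, -12, 0, 0, 0.56, 60], [-15, 40, -20, 0, 0, 0.7, 60], [-15.8, 42, -28, 0, 0, 0.84, 60], [-15.8, 42, -37, 0, 0, 0.97, 60], [-15.8, 42, -37, 0, 0, 1.06, 60], [-15.8, 42, -37, 0, 0, 1.08, 60], [-15.8, 42, -37, 0, 0, 1.08, 60]])

```text
clock: 10.1
tcp_pos: [0.5023, 0.2442, 0.11]
orientation: [1.609, 2.698, -0.0]
contact_force: [0.1, -0.8, 1.2]
grip_width: 0.0601
```

```bash
python3 -c "
from meas import *
st()
g=grab('scene','s9');crop(g,270,400,200,330,5,'s9c');st()
"
```

```text
t 10.1 tcp [502.3 244.2 110. ] jaw deg 28.38 toolz [ 4.e-04 -3.e-04 -1.e+00] F [ 0.1 -0.8  1.2] M [ 0.02 -0.01  0.05] w 60.1 j [-0.13  0.5  -0.56  1.91  0.35  0.83 -0.38]
t 10.15 tcp [502.3 244.5 110.1] jaw deg 28.4 toolz [ 6.e-04 -2.e-04 -1.e+00] F [ 0.5 -0.4  0.4] M [0.06 0.02 0.03] w 59.8 j [-0.13  0.49 -0.56  1.91  0.35  0.83 -0.38]
```

View pics/s9c.png

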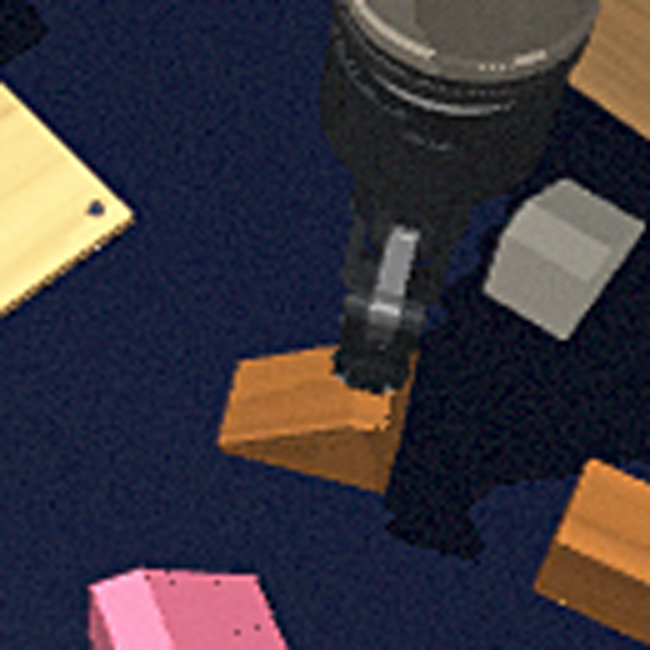

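The wedge (crop 320,420, toe to the left) lies under the gripper. The pink and white lookalikes and the block are clear of it. I lower and grip over the thick half.

play_rows(plan=[[0, 0, -25, 0, 0, 0.005, 60], [0, 0, -50, 0, 0, 0.005, 60], [0, 0, -72, 0, 0, 0.005, 60], [0, 0, -88, 0, 0, 0.005, 60], [0, 0, -97, 0, 0, 0.005, 60], [0, 0, -101, 0, 0, 0.005, 60], [0, 0, -101, 0, 0, 0.005, 50], [0, 0, -101, 0, 0, 0.005, 44], [0, 0, -101, 0, 0, 0.005, 38], [0, 0, -101, 0, 0, 0.005, 30], [0, 0, -101, 0, 0, 0.005, 30], [0, 0, -101, 0, 0, 0.005, 30]], grip_force=40)

```text
clock: 11.35
tcp_pos: [0.5024, 0.2456, 0.0098]
orientation: [1.595, 2.705, 0.002]
contact_force: [-1.2, 0.5, 7.3]
grip_width: 0.0397
```

```bash
python3 -c "
from meas import *
st()
g=grab('scene','s10');crop(g,270,400,200,330,5,'s10c');st()
"
```

```text
t 11.35 tcp [502.4 245.6   9.8] jaw deg 28.95 toolz [ 1.5e-03  8.0e-04 -1.0e+00] F [-1.2  0.5  7.3] M [-0.16  0.24 -0.04] w 39.7 j [-0.2   0.64 -0.47  1.96  0.47  0.65 -0.47]
t 11.4 tcp [502.4 245.6   9.8] jaw deg 28.95 toolz [ 1.5e-03  7.0e-04 -1.0e+00] F [0.6 0.1 6.4] M [-0.12  0.23 -0.02] w 39.0 j [-0.2   0.64 -0.47  1.96  0.47  0.65 -0.47]
```

View pics/s10c.png

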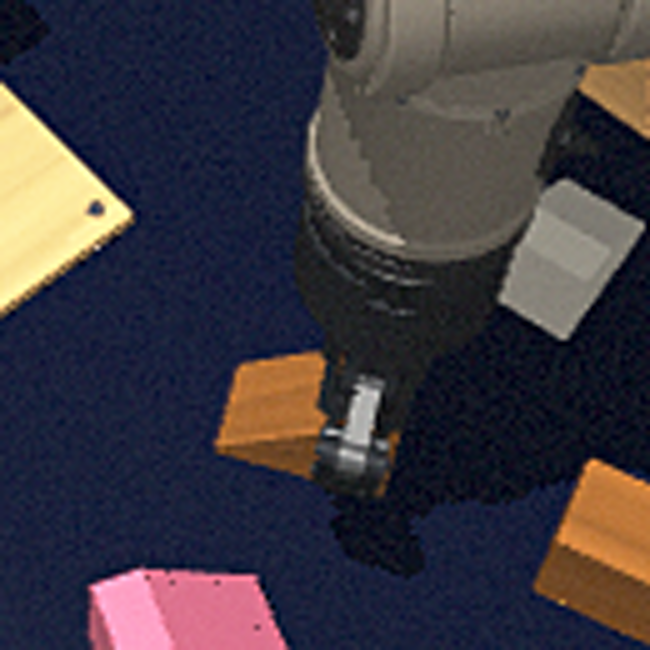

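play_rows(plan=[[0, 0, 4, 0, 0, 0, 30], [0, 0, 14, 0, 0, 0, 30], [0, 0, 34, 0, 0, 0, 30], [6, -12, 55, 0, 0, -0.06, 30], [18, -36, 65, 0, 0, -0.14, 30], [32, -64, 65, 0, 0, -0.24, 30], [46, -92, 65, 0, 0, -0.34, 30], [60, -120, 65, 0, 0, -0.44, 30], [74, -148, 65, 0, 0, -0.53, 30], [84, -169, 65, 0, 0, -0.58, 30], [88.5, -178, 65, 0, 0, -0.594, 30], [88.5, -178, 65, 0, 0, -0.594, 30]])

```text
clock: 12.6
tcp_pos: [0.5905, 0.066, 0.0739]
orientation: [2.319, 2.119, -0.0]
contact_force: [-0.5, 0.3, -1.0]
grip_width: 0.0394
```

```bash
python3 -c "
from meas import *
st()
g=grab('scene','s11');crop(g,170,330,130,290,4,'s11c');grab('top','t11');st()
"
```

```text
t 12.6 tcp [590.5  66.   73.9] jaw deg -5.14 toolz [ 1.e-04 -2.e-04 -1.e+00] F [-0.5  0.3 -1. ] M [ 0.   -0.01 -0.01] w 39.4 j [ 0.06  0.56 -0.37  1.86  0.28  0.77 -0.54]
t 12.7 tcp [589.6  68.8  73.8] jaw deg -4.92 toolz [-5.0e-04  1.2e-03 -1.0e+00] F [ 0.3  0.3 -0.6] M [ 0.05  0.   -0.02] w 39.3 j [ 0.06  0.56 -0.37  1.86  0.28  0.77 -0.54]
```

View pics/s11c.png

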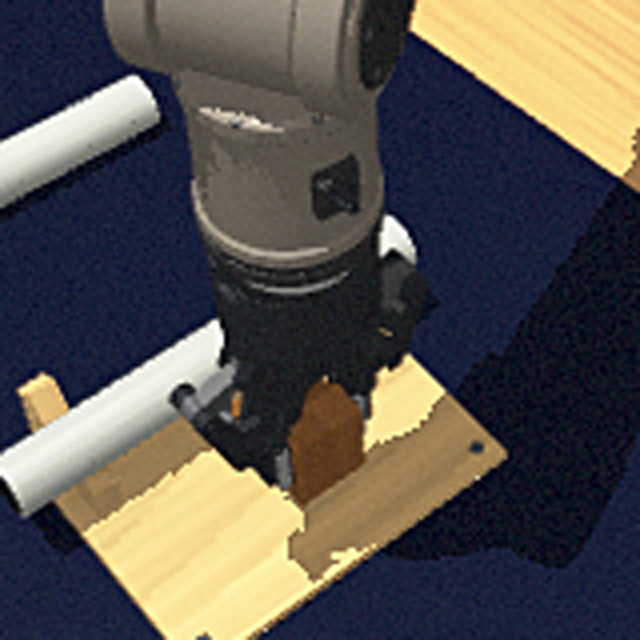

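play_rows(plan=[[0.5, 0, -12, 0, 0, 0, 30], [0.5, 0, -26, 0, 0, 0, 30], [0.5, 0, -39, 0, 0, 0, 30], [0.5, 0, -47, 0, 0, 0, 30], [0.5, 0, -50.5, 0, 0, 0, 30], [0.5, 0, -51.5, 0, 0, 0, 30], [0.5, 0, -52.5, 0, 0, 0, 30], [0.5, 0, -52.5, 0, 0, 0, 30]])

```text
clock: 13.5
tcp_pos: [0.591, 0.0672, 0.0216]
orientation: [2.317, 2.121, 0.001]
contact_force: [-0.1, -0.3, -0.8]
grip_width: 0.0399
```

```bash
python3 -c "
from meas import *
st()
"
```

```text
t 13.5 tcp [591.   67.2  21.6] jaw deg -5.08 toolz [ 6.e-04  1.e-04 -1.e+00] F [-0.1 -0.3 -0.8] M [ 0.03  0.05 -0.02] w 39.9 j [ 0.04  0.64 -0.34  1.88  0.32  0.68 -0.58]
```

play_rows(plan=[[0, 0, -0.6, 0, 0, 0, 30], [0, 0, -1.2, 0, 0, 0, 30], [0, 0, -1.8, 0, 0, 0, 30], [0, 0, -1.8, 0, 0, 0, 30]])

```text
clock: 13.9
tcp_pos: [0.5908, 0.0671, 0.0198]
orientation: [2.317, 2.121, 0.0]
contact_force: [-0.3, -1.3, 2.1]
grip_width: 0.0398
```

```bash
python3 -c "
from meas import *
st()
"
```

```text
t 13.9 tcp [590.8  67.1  19.8] jaw deg -5.08 toolz [ 4.e-04 -0.e+00 -1.e+00] F [-0.3 -1.3  2.1] M [-0.03  0.12 -0.07] w 39.8 j [ 0.03  0.64 -0.34  1.88  0.32  0.68 -0.58]
```

play_rows(plan=[[-0.4, -4, 0, 0, 0, 0, 30], [-0.9, -10, 0, 0, 0, 0, 30], [-1.4, -16, 0, 0, 0, 0, 30], [-2, -22, 0, 0, 0, 0, 30], [-2.5, -28, 0, 0, 0, 0, 30], [-3, -34, 0, 0, 0, 0, 30], [-3.5, -39, 0, 0, 0, 0, 30], [-3.8, -43, 0, 0, 0, 0, 30], [-4.1, -46, 0, 0, 0, 0, 30], [-4.2, -47.5, 0, 0, 0, 0, 30], [-4.2, -47.5, 0, 0, 0, 0, 30]])

```text
clock: 15.0
tcp_pos: [0.5867, 0.0196, 0.0197]
orientation: [2.317, 2.121, 0.001]
contact_force: [0.3, 2.5, 5.3]
grip_width: 0.0394
```

```bash
python3 -c "
from meas import *
st()
g=grab('scene','s12');crop(g,170,330,130,290,4,'s12c');st()
"
```

```text
t 15.0 tcp [586.7  19.6  19.7] jaw deg -5.07 toolz [ 6.e-04  2.e-04 -1.e+00] F [0.3 2.5 5.3] M [ 0.55 -0.08 -0.01] w 39.4 j [ 0.12  0.63 -0.34  1.9   0.32  0.67 -0.5 ]
t 15.05 tcp [586.8  19.6  19.8] jaw deg -5.07 toolz [ 6.e-04  1.e-04 -1.e+00] F [0.4 3.4 6. ] M [ 0.56 -0.02  0.02] w 39.4 j [ 0.12  0.63 -0.34  1.9   0.32  0.67 -0.5 ]
```

View pics/s12c.png

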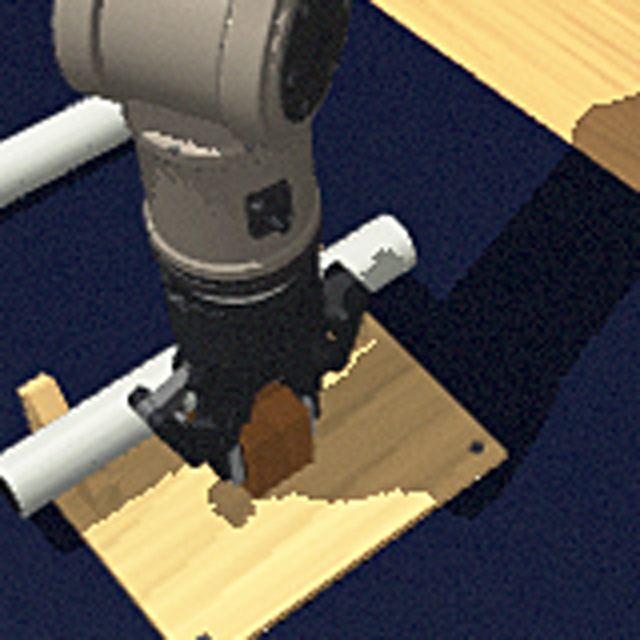

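play_rows(plan=[[-0.1, -1, 0, 0, 0, 0, 30], [-0.2, -2, 0, 0, 0, 0, 30], [-0.3, -3, 0, 0, 0, 0, 30], [-0.35, -4, 0, 0, 0, 0, 30]])

```text
clock: 15.45
tcp_pos: [0.5865, 0.0162, 0.0198]
orientation: [-2.317, -2.122, -0.002]
contact_force: [0.0, 4.4, 4.9]
grip_width: 0.0395
```

play_rows(plan=[[-0.1, -0.8, 0, 0, 0, 0, 30], [-0.1, -0.8, 0, 0, 0, 0, 30]])

```text
clock: 15.65
tcp_pos: [0.5863, 0.0153, 0.0198]
orientation: [2.317, 2.121, 0.001]
contact_force: [1.3, 3.3, 6.0]
grip_width: 0.0398
```

play_rows(plan=[[-0.1, -0.8, 0, 0, 0, 0, 30], [-0.1, -0.8, 0, 0, 0, 0, 30]])

```text
clock: 15.85
tcp_pos: [0.5863, 0.0144, 0.0198]
orientation: [2.317, 2.121, 0.001]
contact_force: [1.0, 3.4, 4.6]
grip_width: 0.0395
```

play_rows(plan=[[-0.1, -0.8, 0, 0, 0, 0, 30], [-0.1, -0.8, 0, 0, 0, 0, 30]])

```text
clock: 16.05
tcp_pos: [0.5862, 0.0137, 0.0198]
orientation: [2.317, 2.122, 0.001]
contact_force: [0.3, 3.8, 4.5]
grip_width: 0.0397
```

play_rows(plan=[[0, -0.6, 0, 0, 0, 0, 30], [0, -0.6, 0, 0, 0, 0, 30]])

```text
clock: 16.25
tcp_pos: [0.5861, 0.0132, 0.0198]
orientation: [2.317, 2.122, 0.001]
contact_force: [0.4, 3.6, 5.5]
grip_width: 0.0396
```

play_rows(plan=[[0, -0.6, 0, 0, 0, 0, 30], [0, -0.6, 0, 0, 0, 0, 30]])

```text
clock: 16.45
tcp_pos: [0.5861, 0.0126, 0.0198]
orientation: [-2.317, -2.122, -0.001]
contact_force: [1.3, 4.2, 6.0]
grip_width: 0.0398
```

play_rows(plan=[[-0.1, -0.6, 0, 0, 0, 0, 30], [-0.1, -0.6, 0, 0, 0, 0, 30]])

```text
clock: 16.65
tcp_pos: [0.586, 0.0119, 0.0198]
orientation: [2.317, 2.122, 0.001]
contact_force: [0.3, 4.3, 5.5]
grip_width: 0.0395
```

play_rows(plan=[[0, -0.6, 0, 0, 0, 0, 30], [0, -0.6, 0, 0, 0, 0, 30]])

```text
clock: 16.85
tcp_pos: [0.586, 0.0114, 0.0198]
orientation: [-2.317, -2.122, -0.001]
contact_force: [0.8, 3.8, 5.7]
grip_width: 0.0394
```

play_rows(plan=[[0, -0.6, 0, 0, 0, 0, 30], [0, -0.6, 0, 0, 0, 0, 30]])

```text
clock: 17.05
tcp_pos: [0.586, 0.0108, 0.0198]
orientation: [-2.317, -2.122, -0.001]
contact_force: [0.4, 5.1, 5.2]
grip_width: 0.0397
```

play_rows(plan=[[-0.1, -0.6, 0, 0, 0, 0, 30], [-0.1, -0.6, 0, 0, 0, 0, 30]])

```text
clock: 17.25
tcp_pos: [0.5859, 0.0106, 0.0198]
orientation: [-2.316, -2.122, -0.002]
contact_force: [0.7, 4.8, 5.9]
grip_width: 0.0395
```

```bash
python3 -c "
from meas import *
st()
g=grab('scene','s13');crop(g,170,330,130,290,4,'s13c')
f=grab('top','t13');cv2.imwrite('pics/t13c.png',cv2.resize(f['color'][130:230,235:335],None,fx=6,fy=6,interpolation=cv2.INTER_CUBIC))
"
```

```text
t 17.25 tcp [585.9  10.6  19.8] jaw deg -5.02 toolz [ 8.0e-04  1.1e-03 -1.0e+00] F [0.7 4.8 5.9] M [ 0.89 -0.04 -0.02] w 39.5 j [ 0.13  0.63 -0.34  1.9   0.32  0.66 -0.49]
```

View pics/s13c.png

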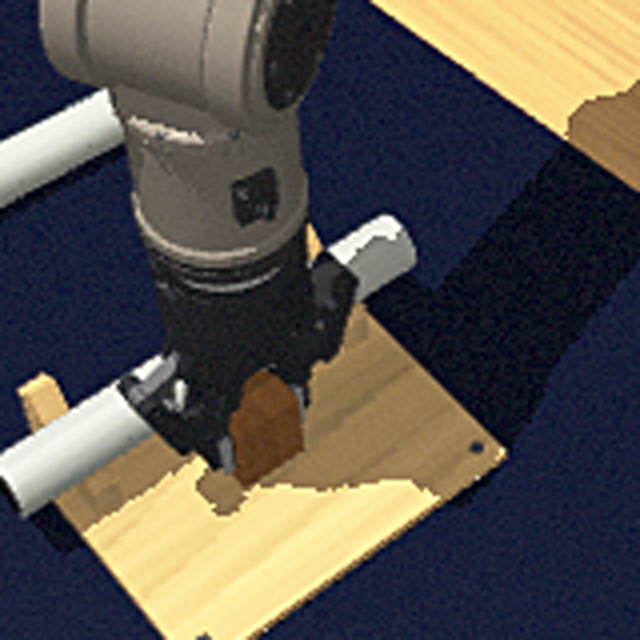

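View pics/t13c.png

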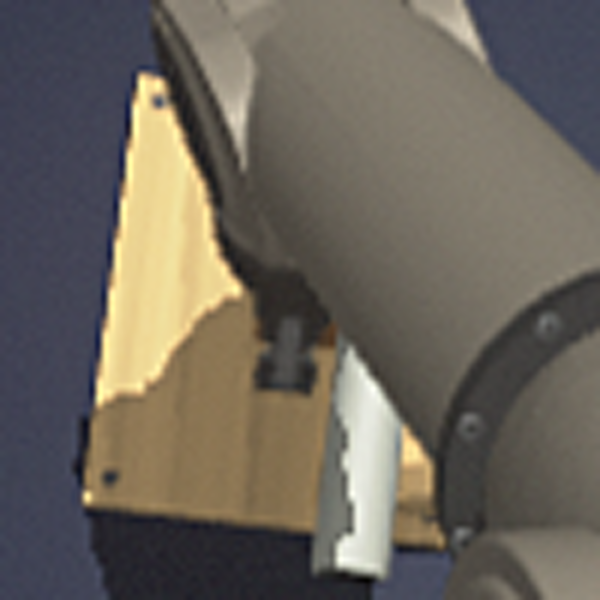

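play_rows(plan=[[0, -0.6, 0, 0, 0, 0, 30], [0, -0.6, 0, 0, 0, 0, 30]])

```text
clock: 17.55
tcp_pos: [0.5859, 0.0106, 0.0198]
orientation: [-2.316, -2.122, -0.003]
contact_force: [0.6, 6.5, 5.4]
grip_width: 0.0396
```

```bash
python3 -c "
from meas import *
st()"
```

```text
t 17.55 tcp [585.9  10.6  19.8] jaw deg -5.0 toolz [ 8.0e-04  1.7e-03 -1.0e+00] F [0.6 6.5 5.4] M [ 1.14  0.05 -0.01] w 39.6 j [ 0.13  0.63 -0.34  1.9   0.32  0.66 -0.49]
```

play_rows(plan=[[0, 0, 0, 0, 0, 0, 39], [0, 0, 0, 0, 0, 0, 41], [0, 0, 0, 0, 0, 0, 44], [0, 0, 0, 0, 0, 0, 50], [0, 0, 0, 0, 0, 0, 60], [0, 0, 0, 0, 0, 0, 60]])

```text
clock: 18.15
tcp_pos: [0.5854, 0.0086, 0.0193]
orientation: [-2.318, -2.12, 0.001]
contact_force: [-0.5, 0.4, 0.1]
grip_width: 0.0598
```

```bash
python3 -c "
from meas import *
st()
g=grab('scene','s14');crop(g,170,330,130,290,4,'s14c')"
```

```text
t 18.15 tcp [585.4   8.6  19.3] jaw deg -5.1 toolz [-5.e-04 -4.e-04 -1.e+00] F [-0.5  0.4  0.1] M [ 0.01 -0.02 -0.01] w 59.8 j [ 0.13  0.63 -0.34  1.9   0.32  0.66 -0.49]
```

View pics/s14c.png

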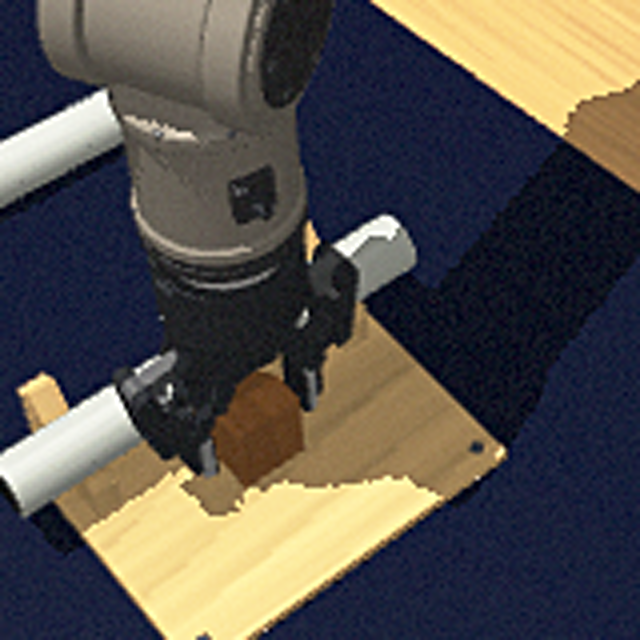

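Both fingers are clear of the wedge (crop 260,430). Now straight up and away, then inspect.

play_rows(plan=[[0, 0, 8, 0, 0, 0, 60], [0, 0, 25, 0, 0, 0, 60], [0, 0, 50, 0, 0, 0, 60], [0, 0, 80, 0, 0, 0, 60], [-3, 25, 115, 0, 0, 0, 60], [-6, 60, 140, 0, 0, 0, 60], [-15, 100, 150, 0, 0, 0, 60], [-25, 140, 150, 0, 0, 0, 60], [-35, 180, 150, 0, 0, 0, 60], [-45, 220, 150, 0, 0, 0, 60], [-55, 260, 150, 0, 0, 0, 60], [-60, 290, 150, 0, 0, 0, 60]])

```text
clock: 19.4
tcp_pos: [0.5241, 0.3022, 0.1705]
orientation: [-2.314, -2.124, -0.002]
contact_force: [0.3, -0.7, 0.3]
grip_width: 0.0599
```

play_rows(plan=[[-5, 35, 0, 0, 0, 0, 60], [-10, 60, 0, 0, 0, 0, 60], [-10, 60, 0, 0, 0, 0, 60]])

```text
clock: 19.7
tcp_pos: [0.5132, 0.3642, 0.1704]
orientation: [-2.309, -2.126, -0.003]
contact_force: [-1.8, -0.3, -0.0]
grip_width: 0.0603
```

Run:
```python
from meas import *
from scipy.optimize import least_squares
st()
a=np.radians(-5.1); O={'scene':np.array([.5819,-.0291]),'top':np.array([.5812,-.0255])}
for n in('scene','top'):
    f=grab(n,n+'15'); W=cloud(f); hsv=cv2.cvtColor(f['color'],cv2.COLOR_BGR2HSV)
    d=W[...,:2]-O[n]; X=d[...,0]*np.cos(a)+d[...,1]*np.sin(a); Y=-d[...,0]*np.sin(a)+d[...,1]*np.cos(a); Z=W[...,2]
    L=np.stack([X,Y,Z],-1)
    p=L[(hsv[...,1]<45)&(hsv[...,2]>90)&(abs(X)<.15)&(abs(Y)<.04)&(Z>.03)]
    print(n,'pole ends',np.percentile(p[:,0],[.3,99.7])*1000)
    for lo,hi in((-.125,-.03),(.03,.125)):
        q=p[(p[:,0]>lo)&(p[:,0]<hi)]
        s=least_squares(lambda v:np.hypot(q[:,1]-v[0],q[:,2]-v[1])-.0175,[0,.05],loss='soft_l1',f_scale=.001); print('  axis y,z',s.x*1000)
    w=(hsv[...,1]>130)&(hsv[...,0]<16)&(abs(X)<.05)&(Y>0)&(Y<.1)&(Z>.013)
    print('  wedge',rect(L[w]),'top',rect(L[w&(Z>.055)]),np.percentile(L[w][:,2],97))
f=load('top15');cv2.imwrite('pics/t15c.png',cv2.resize(f['color'][130:230,235:335],None,fx=6,fy=6,interpolation=cv2.INTER_CUBIC))
crop(load('scene15'),160,310,170,305,5,'s15c')
```

```text
t 19.7 tcp [513.2 364.2 170.4] jaw deg -4.7 toolz [-5.0e-04  3.5e-03 -1.0e+00] F [-1.8 -0.3 -0. ] M [ 0.03  0.02 -0.04] w 60.3 j [-0.36  0.51 -0.48  1.7   0.27  0.99 -1.02]
scene pole ends [-129.01941061  129.4381816 ]
  axis y,z [-0.12316445 53.16459068]
  axis y,z [-0.50683069 53.16334096]
  wedge (array([ 2.1, 30.8]), array([53.9, 41.2]), 89.85) top (array([ 1.9, 43.1]), array([28.7, 40.8]), 88.94) 0.06302014958679482
top pole ends [-130.06547495  128.99320958]
  axis y,z [ 0.41834311 51.9932703 ]
  axis y,z [-0.16534691 51.9258307 ]
  wedge (array([ 1.2, 36.3]), array([37.1, 40.7]), 89.29) top (array([ 1.9, 41.2]), array([27.3, 39.4]), 89.93) 0.06370015240629867
```

View pics/s15c.png

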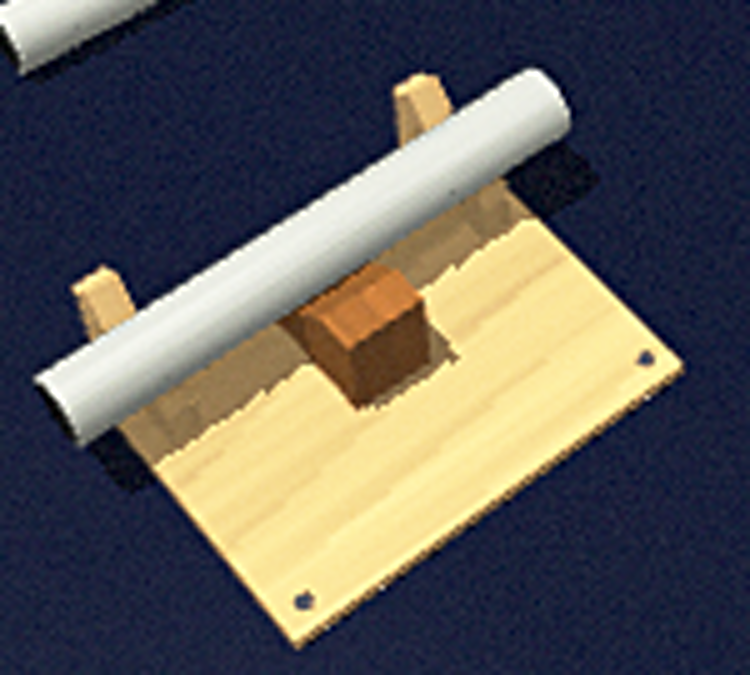

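View pics/t15c.png

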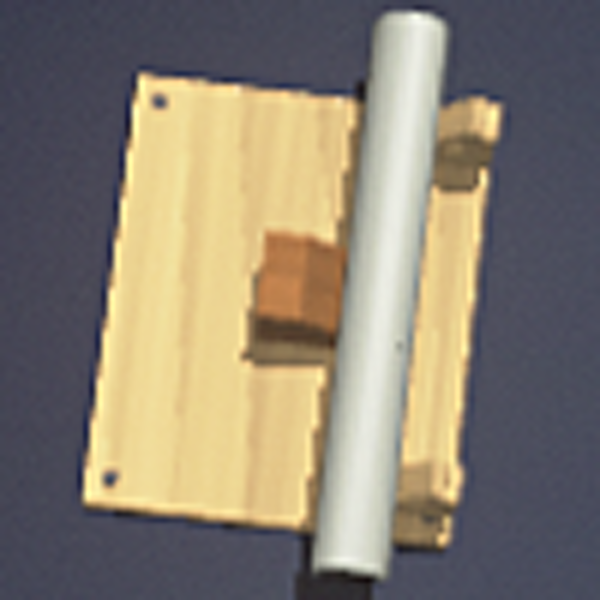

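play_rows(plan=[[0, 0, 10, 0, 0, 0, 60], [0, 0, 10, 0, 0, 0, 60], [0, 0, 10, 0, 0, 0, 60]])

```text
clock: 20.1
tcp_pos: [0.5165, 0.3581, 0.1803]
orientation: [2.319, 2.118, 0.002]
contact_force: [-0.1, -0.4, 0.5]
grip_width: 0.0603
```

```bash
python3 -c "
from h import *
st(); print(r.hand_in())"
```

```text
t 20.1 tcp [516.5 358.1 180.3] jaw deg -5.18 toolz [ 1.2e-03  2.0e-04 -1.0e+00] F [-0.1 -0.4  0.5] M [ 0.02  0.02 -0.03] w 60.3 j [-0.36  0.49 -0.48  1.7   0.26  1.01 -1.01]
the job is handed in; nothing more can be done
None
```

I laid the long pole in both V-saddles, lowering it slowly until the saddles took its weight before opening the gripper. I then stood the brown wedge on the board about 55 mm out and slid it in toe first until it stopped against the pole at about 6.5 N. The gripper was then opened and moved clear, and the job was handed in at 20.1 s.

My last checks from the two cameras:
- **Pole:** its axis is 52 to 53 mm up (52 expected) and within 0.5 mm of the saddle line. Its ends stick out evenly, to within about 1 mm.
- **Wedge:** it stands flat, square to the pole within about 1°. Its origin is at cradle y of about 20 mm, which is where it should just touch.
- **Small deviations:** the wedge reads 1 to 2 mm off midway between the saddles. That is within the 2 mm calibration error, so I left it alone. The two cameras also disagreed by 2 to 4 mm on the cradle's and wedge's world positions. I settled the cradle's from where the jaws released the seated pole, and the wedge's from where its slide stopped.

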